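# Lock out the regulator and lift off the tested manifold

### The job

The brass manifold has passed its pressure test. Turn the regulator's black knob so that its white pointer stands on the green zero mark and then slide the red lock fork fully home around the knob; only after that take the manifold by the brass block at its middle and lift it straight up, level all the way, until it is at least 8 cm higher than it was resting. Finish still holding it there in the gripper, over its stand, level and motionless for the inspector to look at its underside; leave the wrench, tape roll and coupling where they are.

Things in the scene. Friction and masses are not known exactly. Their poses are not given: they have to be found in the camera images.
- regulator: Fixed grey block 120 (x) x 220 (y) x 30 mm high, origin at the centre of its underside on the bench, z up. Knob axis at local (0, 75) mm, red lock on the -y half, sliding along y. A brass stub sticks out 33 mm at the +y end; a round gauge (52 mm across, 34 mm high, centre at local y -140 mm) at the -y end.
- zero_mark (a point): Centre of the green zero mark (7 x 14 mm) on the regulator's top, 33 mm from the knob axis on the regulator's +y side; four black scale ticks follow it clockwise. Axes as the regulator's.
- knob (a joint): Knob angle, rad: 0 with the white pointer on the green mark, positive clockwise seen from above. Stops at -0.6 and 1.7, so zero is not at a stop. Starts between 0.7 and 1.3 (turn it anticlockwise by that much); stays where left (friction 0.05 N m). Within 0.12 rad counts as on the mark: the fork has room for no more.
- knob_grip (a point): Centre of the knob's black grip bar, on the turning axis, 50 mm above the bench. Bar 12 mm wide (x), 44 mm long (y), from 34 to 62 mm above the bench, on a disc 44 mm across with its top at 36 mm. The frame turns with the knob: y runs along the bar to the pointer end (white line on top), z up.
- lock (a joint): Travel of the lock in m: 0 open (start), 0.08 fully home at its stop; home counts from 0.074. It moves towards the knob, along the regulator's +y, with about 1.5 N of friction, and stays where left.
- lock_grip (a point): Grip point in the lock's upright red tab, 64.5 mm above the bench. Tab 14 (x) x 24 (y) mm, from 40.5 to 76.5 mm above the bench, on a carriage 56 x 36 mm (top at 40.5 mm). y: the way it slides home. Two prongs 18 mm apart, top at 42.5 mm, reach 86 mm ahead (+y) of the tab's centre: open, 61 mm short of the knob axis; home, either side of the bar, tab centre 67 mm from the axis.
- stand: Fixed test stand: blue base plate 110 (x) x 240 (y) x 12 mm, origin at the centre of its underside on the bench. Two steel saddle posts at local y -75 and +75 mm (46 mm in x, 20 mm in y), seat 62 mm above the bench, with cheeks 12 mm higher, 30 mm apart in x.
- manifold: Loose brass manifold, 0.4 to 0.65 kg, along its own y in the saddles; origin at the centre of its underside, 62 mm above the bench at rest, z up. Bar 24 x 200 x 26 mm high, 16 mm round stubs on the ends. Grip block at the middle, over the centre of mass: 26 (x) x 36 (y), 26 to 56 mm above the origin; grip across x. Ports 26 mm wide (blue y -60, red y +60) rise to 52 mm.
- wrench: Bystander: steel wrench lying flat on the bench.
- tape: Bystander: white tape roll 54 mm across, 14 mm high, origin at the centre of its underside.
- coupling: Bystander: white pipe coupling standing upright, 44 mm across, 45 mm high, origin at the centre of its underside. (A heavy white tray of fittings, 60 mm high, also stands at the far left of the bench, out of the way.)
There are look-alikes about, which are no part of the job. Of the things that look like the manifold, the largest one is meant.

How it is judged (in metres and radians):
On the way, in this order (a step that is already met when the one before it is completed fails the run):
1. the knob stands on the green zero mark, the lock still open (value of joint knob between -0.12 and 0.12 rad and value of joint lock below 0.02 m), for 0.2 s.
2. the lock is fully home with the knob on the mark (value of joint knob between -0.12 and 0.12 rad and value of joint lock above 0.074 m), for 0.2 s.
3. the manifold is off its stand, at least 7 cm higher, level, in the gripper (height (world z) of manifold above 0.132 m and angle between manifold's own z axis and vertical below 0.1 rad and horizontal distance between manifold and stand below 0.05 m and contact force between the fingers and manifold above 1 N and contact force between manifold and stand below 0.05 N), for 0.2 s.
At the end, for the whole second after the job is handed in: Knob within 0.12 rad of the mark, lock travel over 74 mm; manifold in the fingers, raised at least 70 mm (origin above 132 mm), within 0.10 rad of level and 50 mm of its place over the stand, touching neither stand nor regulator, slower than 0.03 m/s and 0.15 rad/s (all of step 2 and all of step 3 and contact force between manifold and regulator below 0.05 N and linear speed of manifold below 0.03 m/s and angular speed of manifold below 0.15 rad/s); the arm keeps its last pose, push and grip.
It fails at once if the manifold is lifted before the lock is home (height (world z) of manifold above 0.075 m and value of joint lock below 0.074 m).
It fails at once if the lock is pushed forward while the knob is off the mark (value of joint lock above 0.03 m and not (value of joint knob between -0.12 and 0.12 rad)).
It fails at once if the manifold is tipped more than 0.25 rad from level (angle between manifold's own z axis and vertical above 0.25 rad).
It fails at once if the wrench, tape roll or coupling is moved more than 20 mm (distance of any of wrench, tape, coupling from where it was at the start of the episode above 0.02 m).
It also fails if it takes over 59 s, if anything falls off the work surface, if the arm or the gripper's body presses on something with over 40 N, if the wrist force passes 120 N, or if a joint passes its speed limit or range.

### The arm

A 6-joint arm with a two-finger parallel gripper is mounted at the origin on the work surface. World frame = base frame: x ahead of the robot, y to its left, z up, the work surface at z = 0. Lengths are in m, angles in degrees, forces in N, time in s.
With the tool pointing down it reaches from about 0.35 to 0.875 m from the base axis. Payload 4.2 kg.
Tool frame: the origin (TCP) lies between the finger pads; the fingertips stand 8 mm ahead of it and the grasp point (between the pads) lies 11 mm behind it; x points along the fingers, y is the direction in which the jaws open and shut, and the axes are right-handed (so a half turn about x gives the same grasp; the last joint's range is limited). The gripper opens to 87 mm and grips with 3 to 60 N. Pads are 19 mm wide; open, the fingers measure 117 mm over their backs; the gripper's body (75 mm by 190 mm) begins 51 mm behind the grasp point.
Start: joints at [88.384, 22.042, 0.453, 0, -68.411, -14.817], TCP at [0.177, 0.599, 0.208] pointing down, gripper open.
Joint ranges: [-179.83, 179.83], [-69.29, 118.12], [-61.27, 80.66], [-181.25, 117.63], [-171.15, -9.14], [-177.46, 177.46]. Speed limits (degrees/s): [159.86, 159.86, 180, 180, 180, 180].

### API

Orientations are given as a 3x3 rotation matrix whose columns are the frame's x, y, z axes.
In Python, from station import r gives the robot as it stands. The module is installed in compiled form; this text tells all that it offers.
- The arm moves only by the tool move_arm, never from a script. Its argument "increments" is one flat list of numbers, 7 for each row, row after row: the turn, a rotation vector about the tool's x, y, z in degrees, then the shift along the tool's x, y, z in m, then the finger opening in m, from 0 to 0.087. A call has 1 to 12 rows; each row is the pose to reach, as a shift and turn from the pose commanded when the call began, along the tool's axes at that moment; what a row does not reach only later rows make up. A row lasts 1/12 s, in which the tool goes at most 41.7 mm and 7.16 degrees, less where a joint would pass 70% of its speed; a pose out of reach is approached as far as the arm can. A call with a gripper value outside its range is refused whole. The fingers move at their own pace and stop on an object; the grip force is fixed at half the most. Time passes only in rows, so rows that repeat a pose let the fingers close. It gives the time, the measured TCP pose, the force and the opening at its end, in the units of the state.
- r.sense(): the state, without advancing time (a new reading comes with each control period).
- r.capture(name): name is "scene" or "top" or "wrist"; returns the picture (400x640x3 uint8, red, green, blue); there is no depth.
- r.calibration(name): a dict with "fx", "fy", "cx", "cy" (pixels), "D" ([k1, k2, p1, p2, k3] as OpenCV has them; the pictures are not rectified), "rvec" (rotation vector, rad) and "tvec" (3), from world to camera coordinates, as OpenCV has them; the wrist camera has in their place "tool_from_camera" (4x4, takes a point from camera to tool coordinates, whose origin is the TCP and whose axes are the tool frame's). Camera axes: x right, y down, z forward; pixel columns grow to the right and rows downward; lengths in m; the calibration is good to about 2 mm. A picture is of the moment at which its call begins: read the wrist's pose just before it. calibration takes no time and is no camera call.
- r.finish_job(): hands the job in, once; it reports no verdict.
The state is a dict: "time_s": time; "joints": joint angles; "joint_velocities": joint speeds; "effort": joint torques, N m; "tcp_pos": TCP position; "ee_rot": TCP orientation; "wrist_force": force on the tool from outside, world axes, zero at the start; "moment": the same for the moment, N m; "gripper_width": opening from 0.0 (shut) to 1.0 (fully open).
Only numpy, scipy, OpenCV 4.12 (cv2) and the standard library are available. Lean on these libraries where they do the work, as an engineer would, in place of code of your own. Each camera call takes 0.05 s, during which the arm holds its last target.

## Working session

There is one attempt and no reset: what is moved stays moved. The work goes in short steps, Python scripts to look and compute and a tool call to move; the robot and the scene stay as the last step left them, time stands still between calls to the robot, and variables do not carry over. Pictures are saved under pics/ and viewed, and the job is handed in when it is done.

Besides the shell and the picture viewer there is one more tool, called after ">>>" by a JSON object that holds its "name" and its "arguments". move_arm: Moves the arm, as the interface text tells. Its arguments: {"type":"object","properties":{"increments":{"type":"array","items":{"type":"number"}}},"required":["increments"]}

```bash
mkdir -p pics; cat > h.py <<'E'
import numpy as np, cv2
from station import r
def K(c): return np.array([[c['fx'],0,c['cx']],[0,c['fy'],c['cy']],[0,0,1.]])
def save(n,f):
    im=r.capture(n); cv2.imwrite(f'pics/{f}.png',im[:,:,::-1]); return im
def campose(n,s=None):
    c=r.calibration(n)
    if n=='wrist':
        s=s or r.sense(); T=np.eye(4);T[:3,:3]=np.array(s['ee_rot']);T[:3,3]=s['tcp_pos']
        M=T@np.array(c['tool_from_camera']); return c,M[:3,:3],M[:3,3]
    R=cv2.Rodrigues(np.array(c['rvec'],float))[0]; t=np.array(c['tvec'],float).ravel()
    return c,R.T,-R.T@t
def ray(n,px,s=None):
    c,R,o=campose(n,s)
    u=cv2.undistortPoints(np.array(px,float).reshape(-1,1,2),K(c),np.array(c['D'],float)).reshape(-1,2)
    d=np.c_[u,np.ones(len(u))]@R.T
    return o,d
def onz(n,px,z,s=None):
    o,d=ray(n,px,s); return o+d*((z-o[2])/d[:,2])[:,None]
def proj(n,P,s=None):
    c,R,o=campose(n,s)
    p=(np.array(P,float).reshape(-1,3)-o)@R
    return cv2.projectPoints(p,np.zeros(3),np.zeros(3),K(c),np.array(c['D'],float))[0].reshape(-1,2)
E
python3 - <<'E'
from h import *
s=r.sense();print(s)
for n in('scene','top','wrist'): save(n,n+'0'); print(n,r.calibration(n), campose(n,s)[2])
E
```

```text
{'time_s': 0.0, 'joints': array([ 8.83839964e+01,  2.20908257e+01,  3.80931574e-01, -2.98826964e-02,
       -6.84119261e+01, -1.48187515e+01]), 'joint_velocities': array([-0.06254763, -0.01223835, -0.0797766 , -0.00906629,  0.08543703,
       -0.0567509 ]), 'effort': array([ 8.53989768e-04, -3.90668929e+01,  1.87403744e+01,  4.21994895e+00,
        1.10335060e-02, -1.87508467e-04]), 'tcp_pos': array([0.17660345, 0.59887189, 0.20736452]), 'ee_rot': array([[-5.44731582e-04, -2.83107265e-01, -9.59088098e-01],
       [-2.11159394e-03, -9.59085776e-01,  2.83107779e-01],
       [-9.99997622e-01,  2.17942237e-03, -7.53632745e-05]]), 'wrist_force': array([ 0.03529386, -1.08100619, -0.14362895]), 'moment': array([-0.03565253,  0.01698863,  0.00284912]), 'gripper_width': 0.9993594458914604}
scene {'fx': 378.77305507744654, 'fy': 378.77305507744654, 'cx': 317.0672903844412, 'cy': 202.8621355425356, 'D': array([-0.00211481,  0.        ,  0.        ,  0.        ,  0.        ]), 'rvec': array([ 1.77224982,  1.5279599 , -0.74776926]), 'tvec': array([ 0.00482523, -0.26330503,  1.57009162])} [ 1.3879
[... 247 characters left out ...]
12088548,  0.16387207]), 'tvec': array([-0.06233501,  0.5485182 ,  0.94769723])} [ 0.37516825 -0.08324751  1.02723247]
wrist {'fx': 326.01857573067605, 'fy': 326.01857573067605, 'cx': 316.74034738839777, 'cy': 198.18369063441378, 'D': array([0.00254662, 0.        , 0.        , 0.        , 0.        ]), 'tool_from_camera': array([[ 1.31535057e-03, -2.76173051e-01,  9.61107026e-01,
        -1.76896592e-01],
       [ 9.99999099e-01,  6.19205469e-04, -1.19064942e-03,
        -2.69555741e-04],
       [-2.66297443e-04,  9.61107727e-01,  2.76173617e-01,
        -7.49722718e-02],
       [ 0.00000000e+00,  0.00000000e+00,  0.00000000e+00,
         1.00000000e+00]])} [0.24868114 0.57827872 0.38426576]
```

View pics/scene0.png

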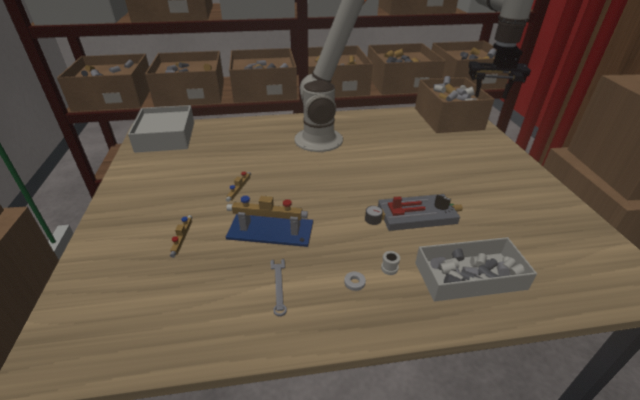

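View pics/top0.png

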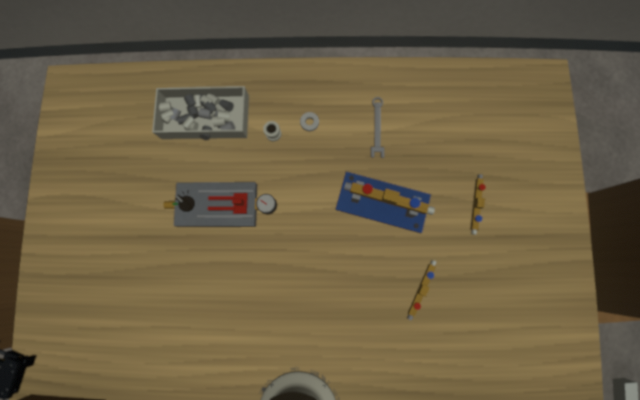

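View pics/wrist0.png

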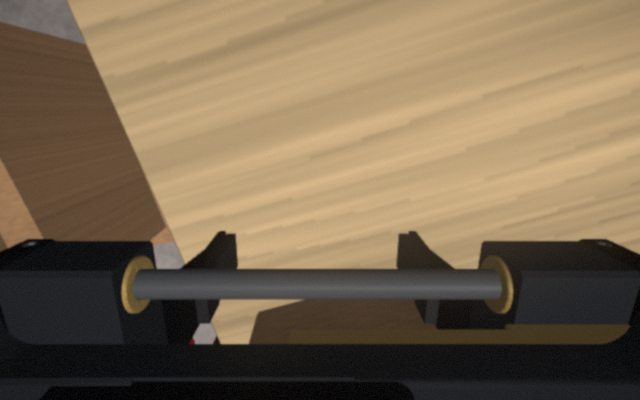

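```bash
python3 - <<'E'
from h import *
im=cv2.imread('pics/top0.png')
a=cv2.resize(im[165:245,150:310],None,fx=5,fy=5,interpolation=cv2.INTER_CUBIC)
cv2.imwrite('pics/c1.png',a)
b=cv2.resize(im[160:320,330:500],None,fx=4,fy=3.7,interpolation=cv2.INTER_CUBIC)
cv2.imwrite('pics/c2.png',b)
hsv=cv2.cvtColor(im,cv2.COLOR_BGR2HSV)
# rough
print('knob',onz('top',[[186,203]],.06),'lock',onz('top',[[240,203]],.06),'block',onz('top',[[391,197]],.118), 'stand', onz('top',[[347,174],[430,193],[420,231],[337,211]],.012))
print('reg corners',onz('top',[[176,184],[256,183],[256,226],[176,227]],.03))
E
```

```text
knob [[0.52752794 0.29361652 0.06      ]] lock [[0.52736245 0.15065957 0.06      ]] block [[ 0.53222315 -0.229809    0.118     ]] stand [[ 0.61454297 -0.12877147  0.012     ]
 [ 0.56126929 -0.35305093  0.012     ]
 [ 0.45853316 -0.32156808  0.012     ]
 [ 0.51272972 -0.10093014  0.012     ]]
reg corners [[0.5846367  0.33667543 0.03      ]
 [0.58645098 0.11658153 0.03      ]
 [0.47063623 0.1129531  0.03      ]
 [0.46743088 0.32869346 0.03      ]]
```

View pics/c1.png

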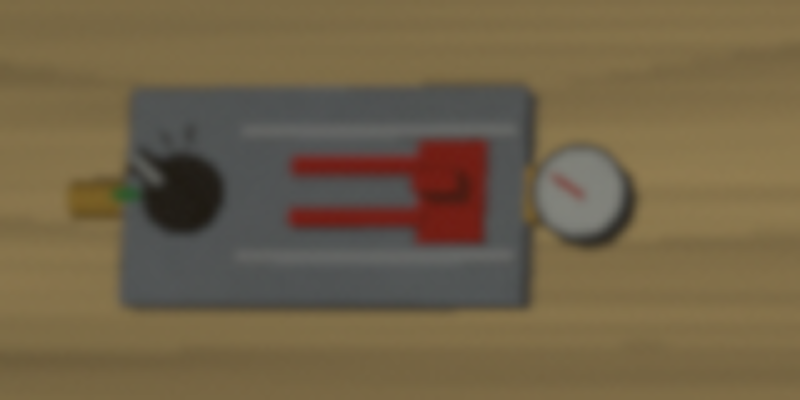

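View pics/c2.png

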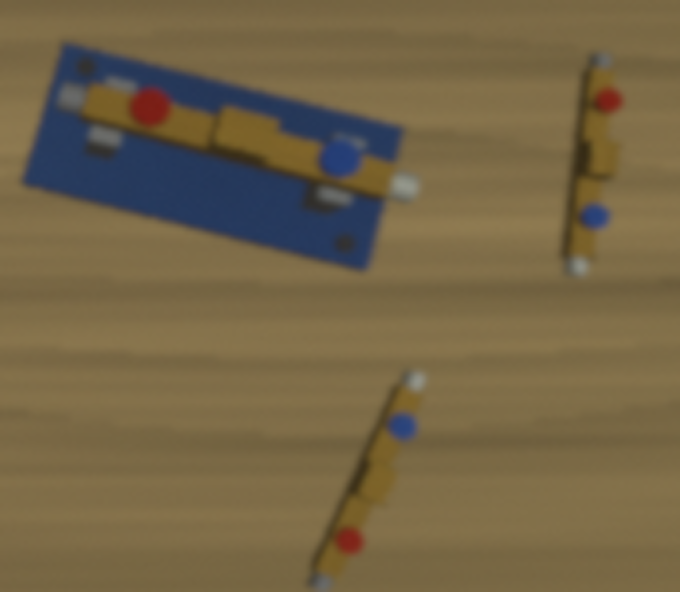

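```bash
cat >> h.py <<'E'
from scipy.spatial.transform import Rotation as Ro
def Rt(zyaw):
    a=np.radians(zyaw); z=np.array([np.cos(a),np.sin(a),0]); x=np.array([0,0,-1.]); return np.c_[x,np.cross(z,x),z]
def inc(P,zyaw):
    s=r.sense(); R0=np.array(s['ee_rot']); d=R0.T@(np.array(P)-s['tcp_pos'])
    w=Ro.from_matrix(R0.T@Rt(zyaw)).as_rotvec(degrees=True)
    print('t',round(s['time_s'],2),'pos',np.round(s['tcp_pos'],4),'zyaw',np.degrees(np.arctan2(R0[1,2],R0[0,2])).round(2),'F',np.round(s['wrist_force'],1),'w',round(s['gripper_width']*87,1))
    print('ROT',np.round(w,2),'SHIFT',np.round(d,4)); return w,d
E
python3 - <<'E'
from h import *
inc([.5275,.2936,.17],51)
E
```

```text
t 0.15 pos [0.1767 0.599  0.2076] zyaw 163.56 F [-0.3 -0.3  0.4] w 86.9
ROT [ 1.1256e+02 -1.0000e-01 -6.0000e-02] SHIFT [ 0.038   0.1936 -0.4229]
```

>>> {"name": "move_arm", "arguments": {"increments": [112.5,0,0,0.038,0.194,-0.423,0.087,112.5,0,0,0.038,0.194,-0.423,0.087,112.5,0,0,0.038,0.194,-0.423,0.087,112.5,0,0,0.038,0.194,-0.423,0.087,112.5,0,0,0.038,0.194,-0.423,0.087,112.5,0,0,0.038,0.194,-0.423,0.087,112.5,0,0,0.038,0.194,-0.423,0.087,112.5,0,0,0.038,0.194,-0.423,0.087,112.5,0,0,0.038,0.194,-0.423,0.087,112.5,0,0,0.038,0.194,-0.423,0.087,112.5,0,0,0.038,0.194,-0.423,0.087,112.5,0,0,0.038,0.194,-0.423,0.087]}}

```text
time_s: 1.15
tcp_pos: [0.5306, 0.2895, 0.1692]
ee_rot: [[-0.001, -0.974, 0.225], [-0.002, 0.225, 0.974], [-1.0, 0.001, -0.002]]
wrist_force: [-0.6, -0.4, -0.8]
gripper_width: 1.001
```

```bash
python3 - <<'E'
from h import *
inc([.5275,.2936,.17],51)
E
```

```text
t 1.15 pos [0.5306 0.2895 0.1692] zyaw 76.97 F [-0.6 -0.4 -0.8] w 87.1
ROT [25.97 -0.13 -0.  ] SHIFT [-0.0008  0.0039  0.0033]
```

>>> {"name": "move_arm", "arguments": {"increments": [26,0,0,0,0.003,0.003,0.087,26,0,0,0,0.003,0.003,0.087,26,0,0,0,0.003,0.003,0.087,26,0,0,0,0.003,0.003,0.087,26,0,0,0,0.003,0.003,0.087,26,0,0,0,0.003,0.003,0.087]}}

```text
time_s: 1.65
tcp_pos: [0.5252, 0.2972, 0.1701]
ee_rot: [[-0.001, -0.785, 0.619], [-0.0, 0.619, 0.785], [-1.0, 0.0, -0.001]]
wrist_force: [-0.0, -0.6, -0.4]
gripper_width: 0.997
```

```bash
python3 - <<'E'
from h import *
inc([.5275,.2936,.17],51)
save('wrist','w1')
E
```

```text
t 1.65 pos [0.5252 0.2972 0.1701] zyaw 51.75 F [-0.  -0.6 -0.4] w 86.7
ROT [ 0.75 -0.03 -0.01] SHIFT [ 0.0001 -0.004  -0.0014]
```

View pics/w1.png

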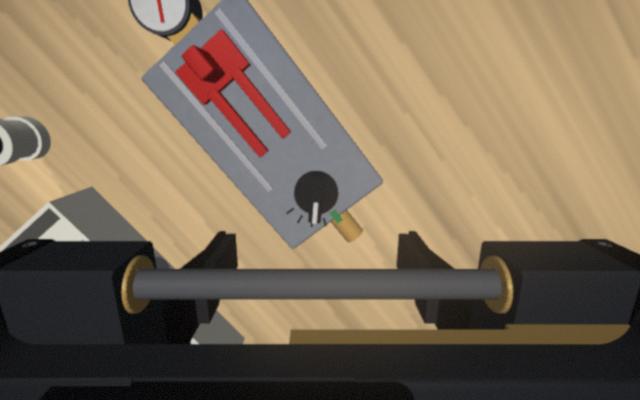

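```bash
python3 - <<'E'
from h import *
im=cv2.imread('pics/w1.png')
cv2.imwrite('pics/w1c.png',cv2.resize(im[150:250,240:400],None,fx=5,fy=5,interpolation=cv2.INTER_CUBIC))
E
```

```text
(no output)
```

View pics/w1c.png

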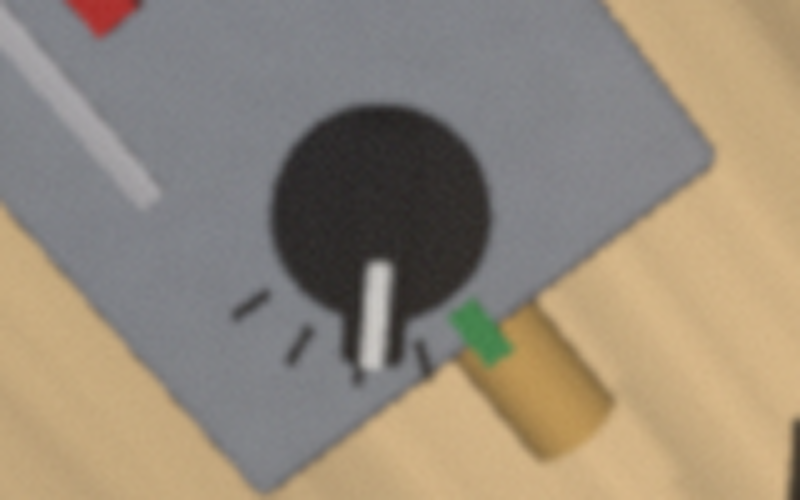

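```bash
python3 - <<'E'
from h import *
c=lambda p:[240+p[0]/5,150+p[1]/5]
d=onz('wrist',[c((382,213))],.036)[0]
p=onz('wrist',[c((379,263)),c((371,370))],.062)
k=onz('wrist',[c((714,157)),c((262,492)),(143.5,77)],.03)
g=onz('wrist',[c((480,331))],.03)[0]
print('disc',d,'ptr',p,'\ncorn',k,'green',g, np.linalg.norm(g-d))
yr=lambda v:np.degrees(np.arctan2(v[1],v[0]))
print('edge yaw',yr(k[0]-k[1]),np.linalg.norm(k[0]-k[1]), yr(k[1]-k[2]),np.linalg.norm(k[1]-k[2]),'green',yr(g-d),'ptr',yr(p[1]-p[0]),yr(p[1]-d))
L=onz('wrist',[(205,62)],.0765);print('tab top',L)
E
```

```text
disc [0.52980665 0.30408578 0.036     ] ptr [[0.53177688 0.30568542 0.062     ]
 [0.54584227 0.32109805 0.062     ]] 
corn [[0.47163201 0.33729041 0.03      ]
 [0.58862778 0.33764209 0.03      ]
 [0.58709665 0.12178285 0.03      ]] green [0.53053539 0.33756807 0.03      ] 0.034023452356168084
edge yaw -179.8277741547265 0.11699629991814994 89.59359727136471 0.21586467095054052 green 88.75315063871197 ptr 47.616797294672615 46.69275306871421
tab top [[0.52596903 0.16059198 0.0765    ]]
```

```bash
python3 - <<'E'
from h import *
inc([.530,.3032,.048],47.2)
E
```

```text
t 1.7 pos [0.5252 0.2972 0.1702] zyaw 51.74 F [ 0.3 -0.1  0.2] w 87.0
ROT [ 4.54 -0.03 -0.  ] SHIFT [ 1.222e-01 -1.000e-04  7.700e-03]
```

>>> {"name": "move_arm", "arguments": {"increments": [4.5,0,0,0.03,0,0.008,0.087,4.5,0,0,0.06,0,0.008,0.087,4.5,0,0,0.09,0,0.008,0.06,4.5,0,0,0.11,0,0.008,0.06,4.5,0,0,0.122,0,0.008,0.06,4.5,0,0,0.122,0,0.008,0.06,4.5,0,0,0.122,0,0.008,0.045,4.5,0,0,0.122,0,0.008,0.035]}}

```text
time_s: 2.37
tcp_pos: [0.531, 0.3042, 0.0496]
ee_rot: [[0.002, -0.734, 0.68], [0.001, 0.68, 0.734], [-1.0, -0.0, 0.002]]
wrist_force: [0.8, -0.5, 0.5]
gripper_width: 0.632
```

```bash
python3 - <<'E'
from h import *
inc([.530,.3032,.048],47.2)
save('wrist','w2')
E
```

```text
t 2.37 pos [0.531  0.3042 0.0496] zyaw 47.18 F [ 0.8 -0.5  0.5] w 55.0
ROT [-0.02  0.12  0.03] SHIFT [ 0.0016  0.0001 -0.0014]
```

View pics/w2.png

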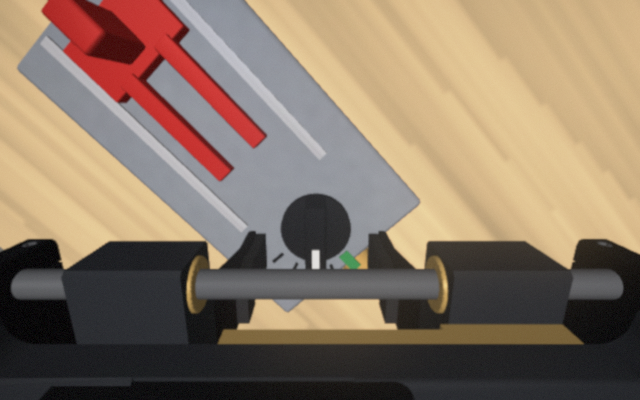

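>>> {"name": "move_arm", "arguments": {"increments": [0,0,0,0.001,0,-0.001,0.0,0,0,0,0.001,0,-0.001,0.0,0,0,0,0.001,0,-0.001,0.0,0,0,0,0.001,0,-0.001,0.0,0,0,0,0.001,0,-0.001,0.0,0,0,0,0.001,0,-0.001,0.0,0,0,0,0.001,0,-0.001,0.0,0,0,0,0.001,0,-0.001,0.0]}}

```text
time_s: 3.08
tcp_pos: [0.5302, 0.3032, 0.0484]
ee_rot: [[0.001, -0.733, 0.68], [0.001, 0.68, 0.733], [-1.0, -0.001, 0.002]]
wrist_force: [0.3, 0.5, 4.2]
gripper_width: 0.026
```

```bash
python3 - <<'E'
from h import *
inc([.530,.3032,.048],90)
E
```

```text
t 3.08 pos [0.5302 0.3032 0.0484] zyaw 47.15 F [0.3 0.5 4.2] w 2.3
ROT [-42.85   0.07   0.06] SHIFT [ 0.0003  0.0002 -0.0001]
```

```bash
python3 - <<'E'
from h import *
save('wrist','w3')
im=save('scene','s3')
cv2.imwrite('pics/s3c.png',cv2.resize(im[130:250,330:530,::-1],None,fx=4,fy=4,interpolation=cv2.INTER_CUBIC))
E
```

```text
(no output)
```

View pics/w3.png

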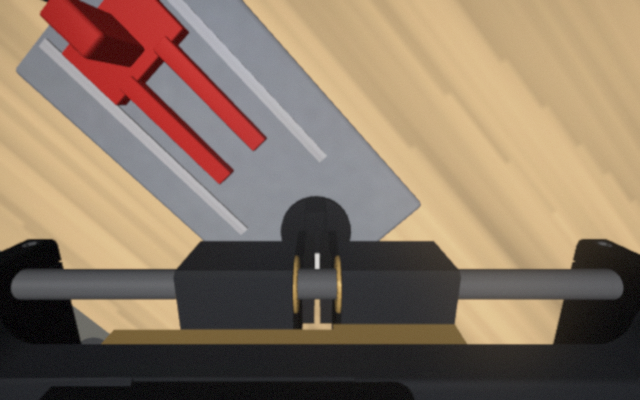

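View pics/s3c.png

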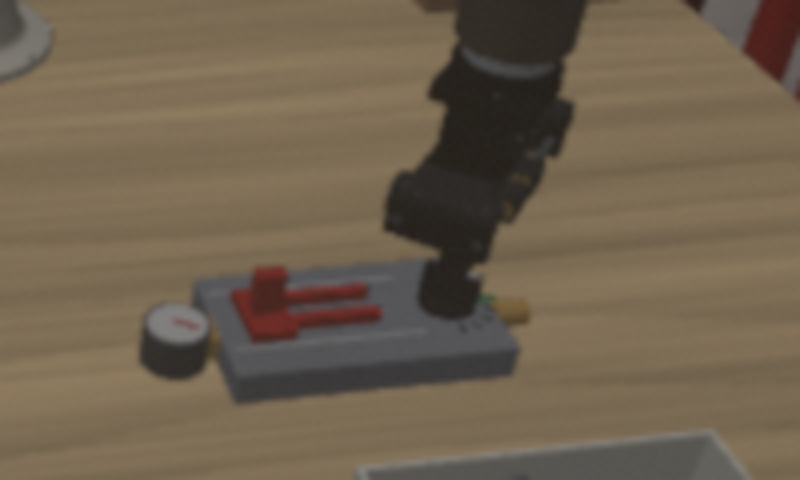

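>>> {"name": "move_arm", "arguments": {"increments": [-4,0,0,0,0,0,0,-8,0,0,0,0,0,0,-12,0,0,0,0,0,0,-16,0,0,0,0,0,0,-20,0,0,0,0,0,0,-20,0,0,0,0,0,0]}}

```text
time_s: 3.68
tcp_pos: [0.5303, 0.3035, 0.0483]
ee_rot: [[0.002, -0.922, 0.386], [0.001, 0.386, 0.922], [-1.0, -0.001, 0.002]]
wrist_force: [0.6, -0.8, 5.7]
gripper_width: 0.005
```

```bash
python3 - <<'E'
from h import *
inc([.530,.3032,.048],90); print(r.sense()['moment'])
save('wrist','w4')
E
```

```text
t 3.68 pos [0.5303 0.3035 0.0483] zyaw 67.29 F [ 0.6 -0.8  5.7] w 0.4
ROT [-22.71   0.09   0.09] SHIFT [ 0.0003  0.0002 -0.0004]
[ 0.08236435 -0.04974932  0.05701153]
```

View pics/w4.png

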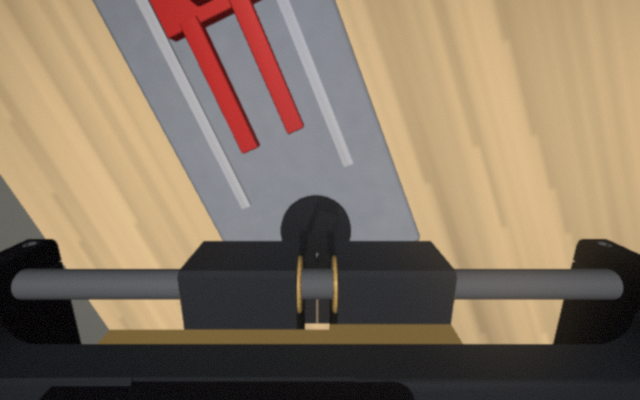

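>>> {"name": "move_arm", "arguments": {"increments": [-4,0,0,0,0,0,0,-8,0,0,0,0,0,0,-12,0,0,0,0,0,0,-16,0,0,0,0,0,0,-20,0,0,0,0,0,0,-22.7,0,0,0,0,0,0,-22.7,0,0,0,0,0,0,-22.7,0,0,0,0,0,0.03,-22.7,0,0,0,0,0,0.05,-22.7,0,0,-0.02,0,0,0.05,-22.7,0,0,-0.05,0,0,0.06,-22.7,0,0,-0.09,0,0,0.07]}}

```text
time_s: 4.73
tcp_pos: [0.5272, 0.3012, 0.1344]
ee_rot: [[-0.008, -1.0, 0.004], [-0.005, 0.004, 1.0], [-1.0, 0.008, -0.005]]
wrist_force: [1.2, 0.8, -0.5]
gripper_width: 0.296
```

```bash
python3 - <<'E'
from h import *
inc([.530,.3032,.138],90); print(r.sense()['moment'])
save('wrist','w5')
E
```

```text
t 4.73 pos [0.5272 0.3012 0.1344] zyaw 89.77 F [ 1.2  0.8 -0.5] w 25.8
ROT [-0.23 -0.31 -0.43] SHIFT [-0.0036 -0.0028  0.002 ]
[ 0.15308457 -0.18000857  0.01951602]
```

View pics/w5.png

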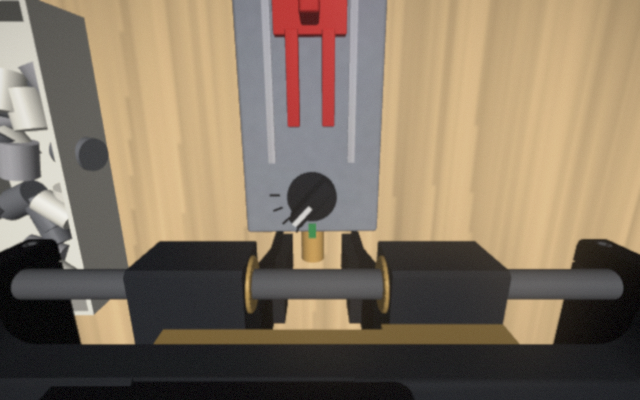

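```bash
python3 - <<'E'
from h import *
o=[]
for f in('w2','w3','w4'):
    im=cv2.imread(f'pics/{f}.png')[185:335,240:400]
    im=np.clip((im/255.)**.5*255,0,255).astype(np.uint8)
    o.append(cv2.resize(im,None,fx=1.66*1,fy=1.66*1.0)if 0 else cv2.resize(im,(266,250)))
a=np.hstack(o); cv2.imwrite('pics/cmp.png',a)
im=cv2.imread('pics/w3.png')[190:330,270:360]; im=((im/255.)**.5*255).astype(np.uint8)
cv2.imwrite('pics/w3z.png',cv2.resize(im,(380,590),interpolation=cv2.INTER_CUBIC))
E
```

```text
(no output)
```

View pics/cmp.png

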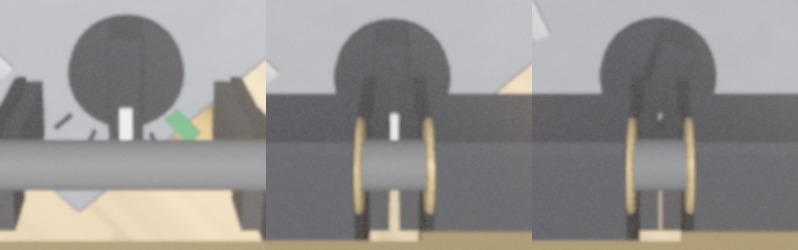

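View pics/w3z.png

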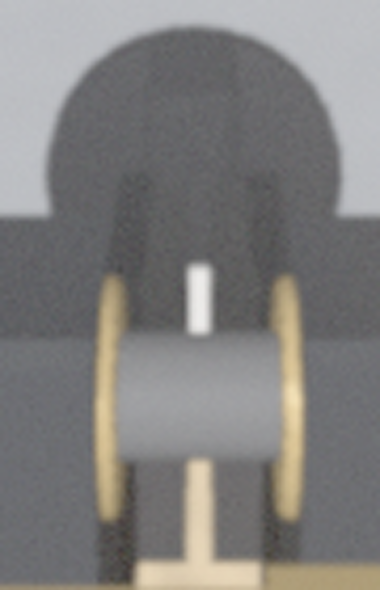

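```bash
python3 - <<'E'
from h import *
im=save('scene','s5')
s=r.sense();R=np.array(s['ee_rot']);t=np.array(s['tcp_pos']);w=s['gripper_width']*.087
print(w)
x0,y0=380,90
a=cv2.resize(im[90:240,380:520,::-1],None,fx=4,fy=4,interpolation=cv2.INTER_CUBIC)
a=((a/255.)**.6*255).astype(np.uint8)
for x in(.008,-.011,-.03):
  for sy in(-1,1):
    p=proj('scene',[t+R@np.array([x,sy*w/2,0])])[0]
    print(x,sy,p); q=((p-[x0,y0])*4).astype(int); cv2.circle(a,tuple(int(v) for v in q),4,(0,255,0),1)
cv2.imwrite('pics/s5c.png',a)
E
```

```text
0.03389691553653444
0.008 -1 [451.88241027 180.0079769 ]
0.008 1 [446.97524642 173.72592299]
-0.011 -1 [453.27641015 174.45985176]
-0.011 1 [448.28484083 168.24684626]
-0.03 -1 [454.7000832  168.79311498]
-0.03 1 [449.62162756 162.65350533]
```

View pics/s5c.png

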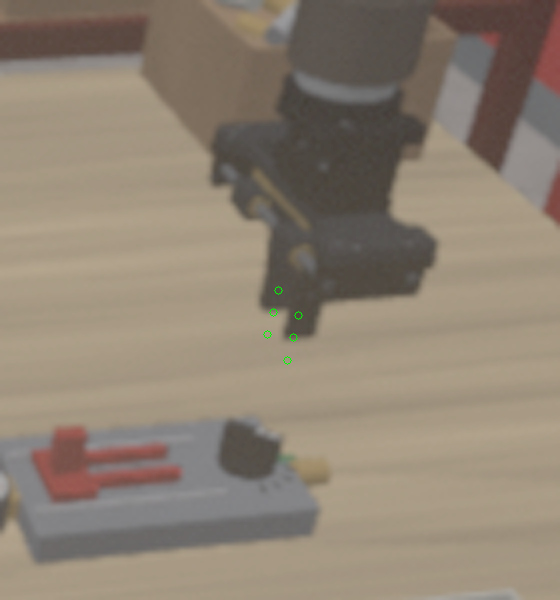

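```bash
python3 - <<'E'
from h import *
s=r.sense();im=save('wrist','w6')[:,:,::-1]
cv2.imwrite('pics/w6c.png',cv2.resize(im[170:250,250:380],None,fx=6,fy=6,interpolation=cv2.INTER_CUBIC))
inc([.530,.3032,.1],47)
E
```

```text
t 4.88 pos [0.531  0.3042 0.1405] zyaw 89.83 F [ 0.2  0.3 -0.4] w 38.1
ROT [42.83  0.37  0.16] SHIFT [ 0.0405  0.0012 -0.0012]
```

View pics/w6c.png

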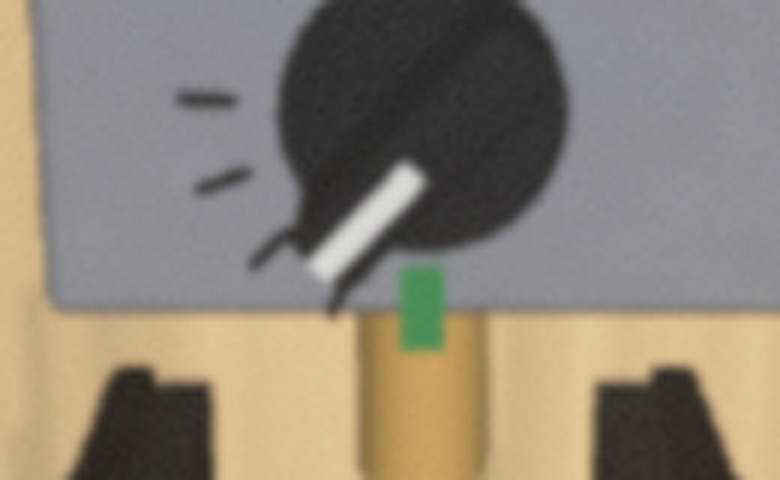

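```bash
python3 - <<'E'
from h import *
c=lambda p:[250+p[0]/6,170+p[1]/6]
p=onz('wrist',[c((412,172)),c((320,270))],.062)
d=onz('wrist',[c((423,105))],.036)[0]
g=onz('wrist',[c((422,308))],.03)[0]
print(p,d,g,np.degrees(np.arctan2(*(p[1]-p[0])[[1,0]])),np.degrees(np.arctan2(*(p[1]-d)[[1,0]])))
print(onz('wrist',[(309,12)],.0765))
inc([.530,.3032,.030],47)
E
```

```text
[[0.52926802 0.30351578 0.062     ]
 [0.54198024 0.31759767 0.062     ]] [0.52760234 0.30082562 0.036     ] [0.52770309 0.33510041 0.03      ] 47.926321845806726 49.39504467787692
[[0.53550161 0.17111911 0.0765    ]]
t 4.88 pos [0.531  0.3042 0.1405] zyaw 89.83 F [ 0.2  0.3 -0.4] w 38.1
ROT [42.83  0.37  0.16] SHIFT [ 0.1105  0.0015 -0.0015]
```

>>> {"name": "move_arm", "arguments": {"increments": [42.5,0,0,0.02,0.002,-0.0017,0.07,42.5,0,0,0.03,0.002,-0.0017,0.06,42.5,0,0,0.03,0.002,-0.0017,0.06,42.5,0,0,0.03,0.002,-0.0017,0.05,42.5,0,0,0.03,0.002,-0.0017,0.05,42.5,0.2,0.1,0.05,0.002,-0.0017,0.05,42.5,0.2,0.1,0.075,0.002,-0.0017,0.05,42.5,0.2,0.1,0.1,0.002,-0.0017,0.05,42.5,0.2,0.1,0.1,0.002,-0.0017,0.05]}}

```text
time_s: 5.63
tcp_pos: [0.5233, 0.2978, 0.0308]
ee_rot: [[-0.014, -0.734, 0.679], [-0.01, 0.679, 0.734], [-1.0, 0.003, -0.017]]
wrist_force: [-0.7, -0.1, -0.1]
gripper_width: 0.576
```

>>> {"name": "move_arm", "arguments": {"increments": [0,0,0,0.005,0,0,0.05,0,0,0,0.01,0,0,0.05,0,0,0,0.01,0,0,0.05]}}

```text
time_s: 5.88
tcp_pos: [0.5276, 0.3012, 0.0273]
ee_rot: [[-0.003, -0.735, 0.678], [-0.003, 0.678, 0.735], [-1.0, 0.0, -0.004]]
wrist_force: [0.2, -0.8, 0.4]
gripper_width: 0.579
```

```bash
python3 - <<'E'
from h import *
inc([.529,.3025,.030],47.7)
im=save('scene','s7')
a=cv2.resize(im[130:240,390:500,::-1],None,fx=5,fy=5,interpolation=cv2.INTER_CUBIC)
cv2.imwrite('pics/s7c.png',((a/255.)**.6*255).astype(np.uint8))
im=save('wrist','w7')[180:340,220:420,::-1]
cv2.imwrite('pics/w7c.png',cv2.resize(((im/255.)**.6*255).astype(np.uint8),None,fx=3.5,fy=3.5))
E
```

```text
t 5.88 pos [0.5276 0.3012 0.0273] zyaw 47.32 F [ 0.2 -0.8  0.4] w 50.4
ROT [-0.38 -0.22 -0.03] SHIFT [-0.0027 -0.0001  0.0019]
```

View pics/s7c.png

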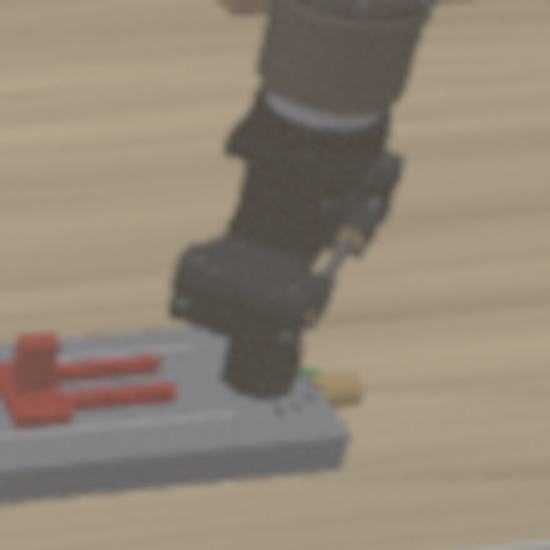

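View pics/w7c.png

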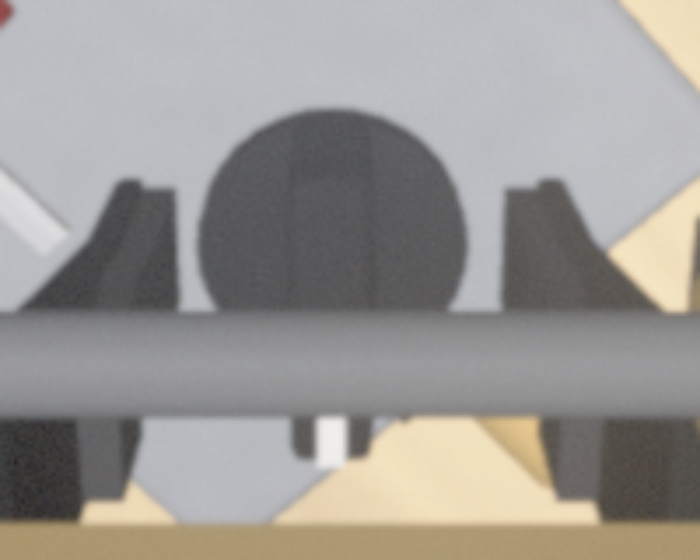

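>>> {"name": "move_arm", "arguments": {"increments": [0,0,0,-0.002,-0.001,0.001,0.0,0,0,0,-0.002,-0.001,0.001,0.0,0,0,0,-0.002,-0.001,0.001,0.0,0,0,0,-0.002,-0.001,0.001,0.0,0,0,0,-0.002,-0.001,0.001,0.0,0,0,0,-0.002,-0.001,0.001,0.0,0,0,0,-0.002,-0.001,0.001,0.0]}}

```text
time_s: 6.57
tcp_pos: [0.5291, 0.301, 0.0295]
ee_rot: [[-0.003, -0.735, 0.678], [-0.003, 0.678, 0.735], [-1.0, -0.0, -0.004]]
wrist_force: [3.7, -4.7, -1.0]
gripper_width: 0.137
```

```bash
python3 - <<'E'
from h import *
inc([.529,.3025,.030],90); print(r.sense()['moment'])
E
```

```text
t 6.57 pos [0.5291 0.301  0.0295] zyaw 47.33 F [ 3.7 -4.7 -1. ] w 11.9
ROT [-42.67  -0.21  -0.08] SHIFT [-0.0005  0.0011  0.001 ]
[-0.85069581 -1.06123685  0.0038853 ]
```

>>> {"name": "move_arm", "arguments": {"increments": [-4,0,0,0,0.0005,0,0,-8,0,0,0,0.0005,0,0,-12,0,0,0,0.0005,0,0,-16,0,0,0,0.0005,0,0,-20,0,0,0,0.0005,0,0,-24,0,0,0,0.0005,0,0,-28,0,0,0,0.0005,0,0,-32,0,0,0,0.0005,0,0,-36,0,0,0,0.0005,0,0,-40,0,0,0,0.0005,0,0,-42.5,0,0,0,0.0005,0,0,-42.5,0,0,0,0.0005,0,0]}}

```text
time_s: 7.57
tcp_pos: [0.531, 0.3003, 0.0295]
ee_rot: [[0.0, -1.0, 0.001], [-0.004, 0.001, 1.0], [-1.0, -0.0, -0.004]]
wrist_force: [7.8, -5.7, -3.0]
gripper_width: 0.137
```

```bash
python3 - <<'E'
from h import *
inc([.529,.3025,.030],89.8); print(r.sense()['moment'])
E
```

```text
t 7.57 pos [0.531  0.3003 0.0295] zyaw 89.92 F [ 7.8 -5.7 -3. ] w 11.9
ROT [ 0.12 -0.2   0.02] SHIFT [-0.0005  0.002   0.0022]
[-1.46041739 -2.48193656  0.05000193]
```

>>> {"name": "move_arm", "arguments": {"increments": [0,0,0,0,0,0,0.02,0,0,0,0,0,0,0.04,0,0,0,0,0,0,0.05,0,0,0,0,0,0,0.05,0,0,0,-0.03,0,0,0.05,0,0,0,-0.07,0,0,0.05,0,0,0,-0.11,0,0,0.05,0,0,0,-0.11,0,0,0.05,0,0,0,-0.11,0,0,0.05]}}

```text
time_s: 8.32
tcp_pos: [0.53, 0.3034, 0.1428]
ee_rot: [[0.002, -1.0, 0.002], [0.002, 0.002, 1.0], [-1.0, -0.002, 0.002]]
wrist_force: [0.1, -1.3, -0.7]
gripper_width: 0.568
```

```bash
python3 - <<'E'
from h import *
inc([.529,.3025,.14],90)
im=save('wrist','w8')
cv2.imwrite('pics/w8c.png',cv2.resize(im[170:250,250:380,::-1],None,fx=6,fy=6,interpolation=cv2.INTER_CUBIC))
E
```

```text
t 8.32 pos [0.53   0.3034 0.1428] zyaw 89.86 F [ 0.1 -1.3 -0.7] w 49.4
ROT [-0.14  0.14  0.13] SHIFT [ 0.0028  0.001  -0.0009]
```

View pics/w8c.png

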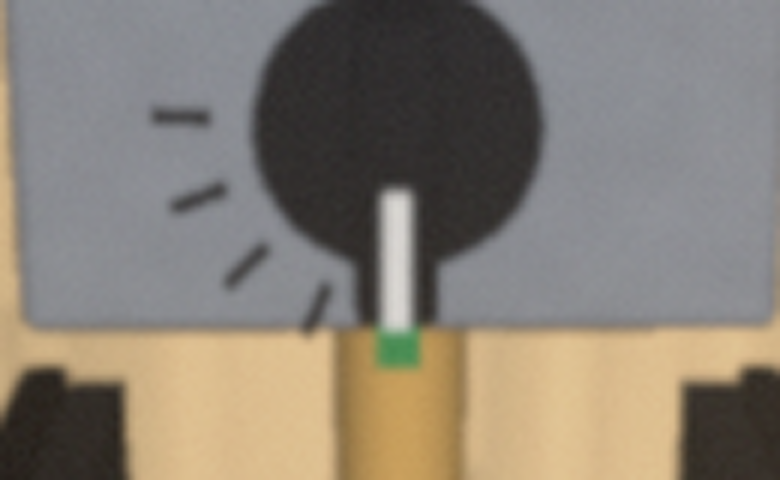

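View pics/w8.png

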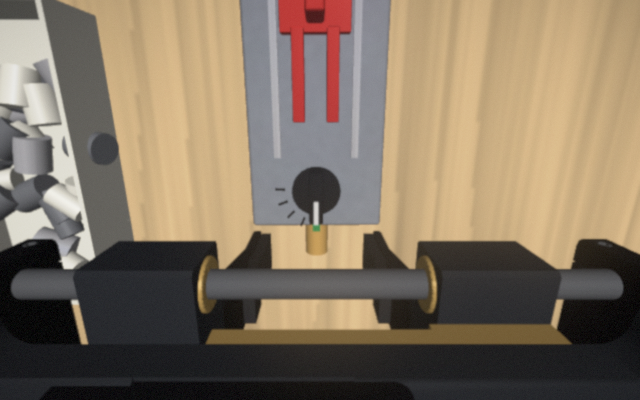

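>>> {"name": "move_arm", "arguments": {"increments": [0,0,0,0,0.001,-0.037,0.06,0,0,0,0,0.001,-0.074,0.06,0,0,0,0,0.001,-0.111,0.06,0,0,0,0,0.001,-0.146,0.06,0,0,0,0,0.001,-0.146,0.06,0,0,0,0,0.001,-0.146,0.06]}}

```text
time_s: 8.87
tcp_pos: [0.5264, 0.1538, 0.1384]
ee_rot: [[-0.006, -1.0, 0.006], [-0.004, 0.006, 1.0], [-1.0, 0.006, -0.004]]
wrist_force: [-0.7, 1.3, 0.2]
gripper_width: 0.689
```

```bash
python3 - <<'E'
from h import *
inc([.529,.156,.034],90)
im=save('wrist','w9')
E
```

```text
t 8.87 pos [0.5264 0.1538 0.1384] zyaw 89.67 F [-0.7  1.3  0.2] w 59.9
ROT [-0.33 -0.23 -0.33] SHIFT [ 0.1044 -0.0032  0.0026]
```

View pics/w9.png

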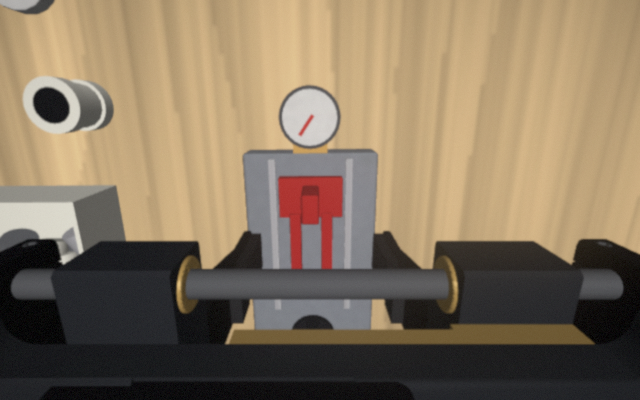

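```bash
python3 - <<'E'
from h import *
print(onz('wrist',[(310,194),(310,222),(302,215),(319,215)],.0765), onz('wrist',[(279,177),(343,177)],.0405))
inc([.529,.156,.034],90)
E
```

```text
[[0.53112536 0.14526026 0.0765    ]
 [0.53134391 0.16785695 0.0765    ]
 [0.53748128 0.16206682 0.0765    ]
 [0.52431906 0.16214356 0.0765    ]] [[0.55829772 0.13967715 0.0405    ]
 [0.50314517 0.13996148 0.0405    ]]
t 8.92 pos [0.5269 0.155  0.1386] zyaw 89.75 F [ 0.  -0.1  0.3] w 59.9
ROT [-0.25 -0.21 -0.28] SHIFT [ 0.1046 -0.0026  0.0014]
```

>>> {"name": "move_arm", "arguments": {"increments": [0,0,0,0.03,-0.001,0,0.06,0,0,0,0.06,-0.001,0,0.06,0,0,0,0.085,-0.001,0,0.05,0,0,0,0.105,-0.001,0,0.05,0,0,0,0.105,-0.001,0,0.05,0,0,0,0.105,-0.001,0,0.05]}}

```text
time_s: 9.42
tcp_pos: [0.5275, 0.1561, 0.0335]
ee_rot: [[-0.006, -1.0, 0.001], [-0.005, 0.001, 1.0], [-1.0, 0.006, -0.005]]
wrist_force: [0.5, -0.3, 0.3]
gripper_width: 0.583
```

```bash
python3 - <<'E'
from h import *
inc([.530,.156,.034],90)
im=save('wrist','w10')
E
```

```text
t 9.42 pos [0.5275 0.1561 0.0335] zyaw 89.93 F [ 0.5 -0.3  0.3] w 50.7
ROT [-0.08 -0.26 -0.32] SHIFT [-0.0005 -0.0025 -0.0001]
```

View pics/w10.png

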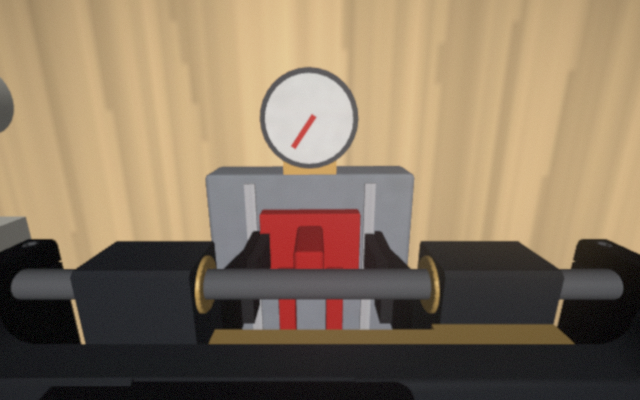

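>>> {"name": "move_arm", "arguments": {"increments": [0,-0.2,-0.2,0,-0.002,0,0.03,0,-0.2,-0.2,0,-0.002,0,0,0,-0.2,-0.2,0,-0.002,0,0,0,-0.2,-0.2,0,-0.002,0,0,0,-0.2,-0.2,0,-0.002,0,0,0,-0.2,-0.2,0,-0.002,0,0,0,-0.2,-0.2,0,-0.002,0,0]}}

```text
time_s: 10.05
tcp_pos: [0.5316, 0.1559, 0.0353]
ee_rot: [[0.004, -1.0, 0.002], [0.002, 0.002, 1.0], [-1.0, -0.004, 0.002]]
wrist_force: [3.1, -0.6, 0.1]
gripper_width: 0.158
```

```bash
python3 - <<'E'
from h import *
inc([.530,.236,.034],90); print(r.sense()['moment'])
E
```

```text
t 10.05 pos [0.5316 0.1559 0.0353] zyaw 89.87 F [ 3.1 -0.6  0.1] w 13.8
ROT [-0.13  0.12  0.22] SHIFT [0.0014 0.0018 0.0801]
[ 0.12212931 -0.66196703  0.0640663 ]
```

Gripped (13.8 mm vs 14). Step 1 has also been held long enough. Slide home.

>>> {"name": "move_arm", "arguments": {"increments": [0,0,0,0,0.001,0.01,0,0,0,0,0,0.001,0.02,0,0,0,0,0,0.001,0.03,0,0,0,0,0,0.001,0.04,0,0,0,0,0,0.001,0.05,0,0,0,0,0,0.001,0.06,0,0,0,0,0,0.001,0.068,0,0,0,0,0,0.001,0.074,0,0,0,0,0,0.001,0.079,0,0,0,0,0,0.001,0.083,0,0,0,0,0,0.001,0.083,0,0,0,0,0,0.001,0.083,0]}}

```text
time_s: 11.05
tcp_pos: [0.5312, 0.2357, 0.0353]
ee_rot: [[0.002, -1.0, 0.002], [-0.003, 0.002, 1.0], [-1.0, -0.002, -0.003]]
wrist_force: [8.5, -10.6, -0.7]
gripper_width: 0.156
```

```bash
python3 - <<'E'
from h import *
inc([.530,.236,.034],90); print(r.sense()['moment'])
save('wrist','w11')
E
```

```text
t 11.05 pos [0.5312 0.2357 0.0353] zyaw 89.86 F [  8.5 -10.6  -0.7] w 13.6
ROT [-0.14 -0.17  0.12] SHIFT [0.0013 0.0013 0.0003]
[-2.93477361 -2.56973391  0.12275263]
```

View pics/w11.png

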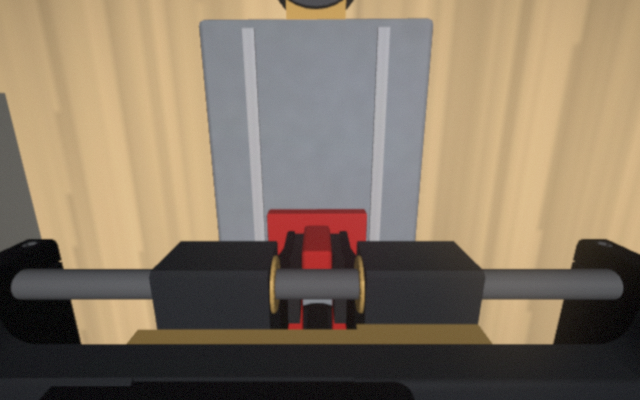

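>>> {"name": "move_arm", "arguments": {"increments": [0,0,0,0,0,-0.002,0.02,0,0,0,0,0,-0.002,0.05,0,0,0,0,0,-0.002,0.06,0,0,0,0,0,-0.002,0.06,0,0,0,-0.03,0,-0.002,0.06,0,0,0,-0.07,0,-0.002,0.06,0,0,0,-0.11,0,-0.002,0.06,0,0,0,-0.15,0,-0.002,0.06,0,0,0,-0.15,0,-0.05,0.06,0,0,0,-0.15,0,-0.05,0.06,0,0,0,-0.15,0,-0.05,0.06]}}

```text
time_s: 12.02
tcp_pos: [0.5286, 0.1873, 0.1856]
ee_rot: [[0.001, -1.0, 0.005], [0.002, 0.005, 1.0], [-1.0, -0.001, 0.002]]
wrist_force: [-0.0, 0.0, 0.7]
gripper_width: 0.687
```

```bash
python3 - <<'E'
from h import *
inc([.529,-.2298,.24],77)
save('wrist','w12');im=save('top','t12')
cv2.imwrite('pics/t12c.png',cv2.resize(im[140:260,150:450,::-1],(800,320),interpolation=cv2.INTER_CUBIC))
E
```

```text
t 12.02 pos [0.5286 0.1873 0.1856] zyaw 89.72 F [-0.   0.   0.7] w 59.8
ROT [12.72  0.12  0.05] SHIFT [-0.0552 -0.0025 -0.417 ]
```

View pics/w12.png

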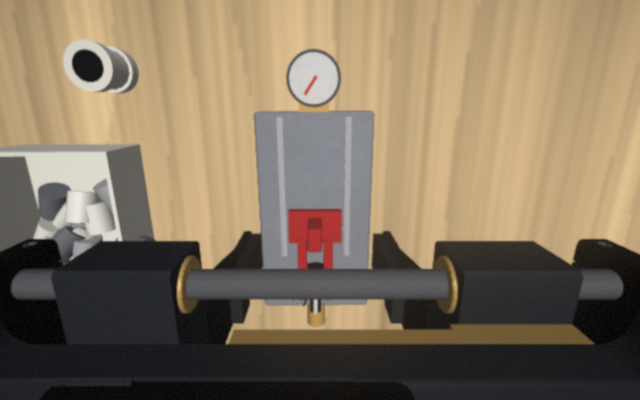

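View pics/t12c.png

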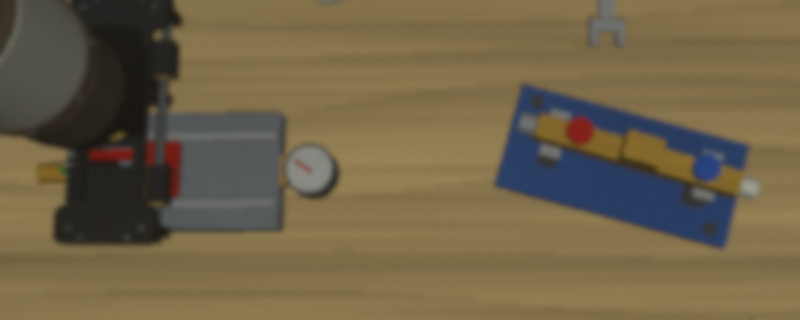

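>>> {"name": "move_arm", "arguments": {"increments": [6,0,0,-0.055,-0.002,-0.035,0.07,6,0,0,-0.055,-0.002,-0.075,0.07,12.7,0,0,-0.055,-0.002,-0.115,0.07,12.7,0,0,-0.055,-0.002,-0.155,0.07,12.7,0,0,-0.055,-0.002,-0.195,0.07,12.7,0,0,-0.055,-0.002,-0.235,0.07,12.7,0,0,-0.055,-0.002,-0.275,0.07,12.7,0,0,-0.055,-0.002,-0.315,0.07,12.7,0,0,-0.055,-0.002,-0.355,0.07,12.7,0,0,-0.055,-0.002,-0.39,0.07,12.7,0,0,-0.055,-0.002,-0.416,0.07,12.7,0,0,-0.055,-0.002,-0.416,0.07]}}

```text
time_s: 13.12
tcp_pos: [0.53, -0.2309, 0.2377]
ee_rot: [[-0.002, -0.974, 0.227], [0.001, 0.227, 0.974], [-1.0, 0.002, 0.0]]
wrist_force: [0.9, 0.1, 0.2]
gripper_width: 0.81
```

>>> {"name": "move_arm", "arguments": {"increments": [0,0,0,0,0,0,0.07,0,0,0,0,0,0,0.07,0,0,0,0,0,0,0.07]}}

```text
time_s: 13.37
tcp_pos: [0.5303, -0.2264, 0.239]
ee_rot: [[-0.0, -0.975, 0.221], [0.001, 0.221, 0.975], [-1.0, 0.0, 0.001]]
wrist_force: [-0.1, 0.6, -0.2]
gripper_width: 0.806
```

```bash
python3 - <<'E'
from h import *
inc([.529,-.2298,.24],77)
im=save('wrist','w13');im=save('top','t13')
cv2.imwrite('pics/t13c.png',cv2.resize(im[160:250,150:310,::-1],None,fx=5,fy=5,interpolation=cv2.INTER_CUBIC))
E
```

```text
t 13.37 pos [ 0.5303 -0.2264  0.239 ] zyaw 77.23 F [-0.1  0.6 -0.2] w 70.1
ROT [ 0.23  0.07 -0.03] SHIFT [-0.001   0.0005 -0.0036]
```

View pics/w13.png

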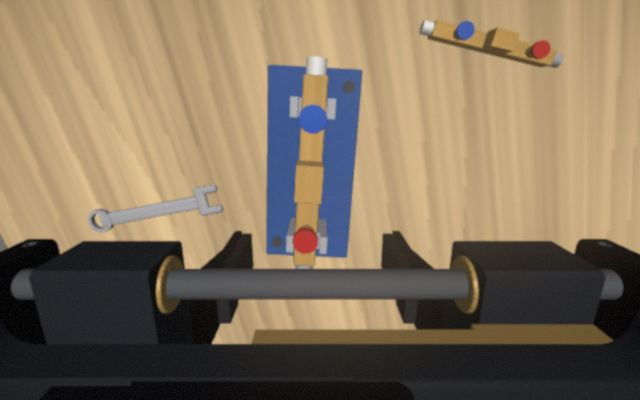

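View pics/t13c.png

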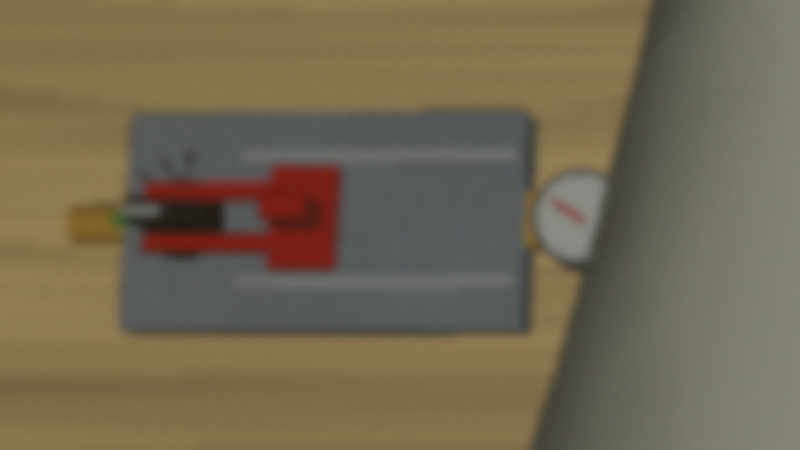

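```bash
python3 - <<'E'
from h import *
im=cv2.imread('pics/w13.png')
hsv=cv2.cvtColor(im,cv2.COLOR_BGR2HSV)
def cen(m):
    m=m.astype(np.uint8);n,l,st,c=cv2.connectedComponentsWithStats(m);k=1+np.argmax(st[1:,4]);return c[k],st[k]
win=np.zeros(im.shape[:2],bool);win[95:262,290:345]=1
red=cen(((hsv[...,0]<6)|(hsv[...,0]>174))&(hsv[...,1]>180)&(hsv[...,2]>120)&win)
win2=np.zeros_like(win);win2[100:140,295:330]=1
blue=cen((hsv[...,0]>105)&(hsv[...,0]<125)&(hsv[...,1]>170)&(hsv[...,2]>150)&win2)
print(red,blue)
P=onz('wrist',[red[0],blue[0]],.114);v=P[0]-P[1]
print(P,np.linalg.norm(v[:2]),'mid',P.mean(0),'zyaw',np.degrees(np.arctan2(v[1],v[0])))
cv2.imwrite('pics/w13c.png',cv2.resize(im[100:260,250:380],None,fx=4.5,fy=3.7,interpolation=cv2.INTER_CUBIC))
E
```

```text
(array([303.34010152, 242.08629442]), array([295, 232,  21,  20, 197], dtype=int32)) (array([304.66666667, 121.        ]), array([304, 120,   2,   3,   3], dtype=int32))
[[ 0.55547941 -0.17268803  0.114     ]
 [ 0.52686645 -0.2876593   0.114     ]] 0.11847824318126296 mid [ 0.54117293 -0.23017366  0.114     ] zyaw 76.02467950917048
```

View pics/w13c.png

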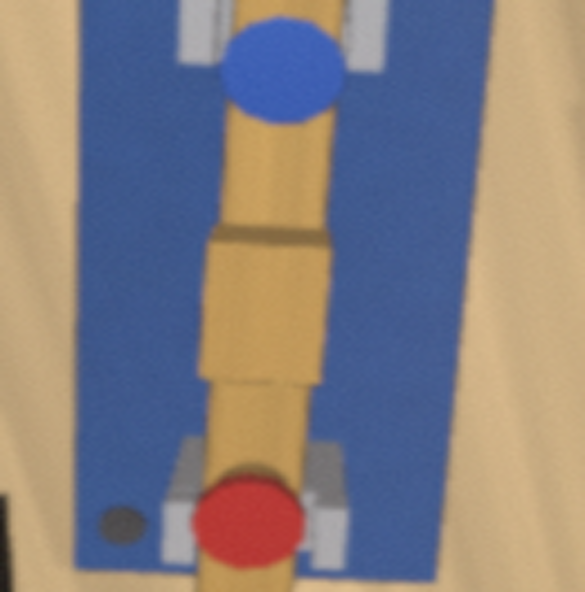

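```bash
python3 - <<'E'
from h import *
c=lambda p:[250+p[0]/4.5,100+p[1]/3.7]
P=onz('wrist',[c((248,522)),c((284,71))],.114);v=P[0]-P[1]
print(P,np.linalg.norm(v[:2]),'mid',P.mean(0),'zyaw',np.degrees(np.arctan2(v[1],v[0])))
B=onz('wrist',[c(q) for q in((210,240),(330,245),(322,384),(200,380))],.118);print(B.mean(0),np.linalg.norm(B[1]-B[0]),np.linalg.norm(B[2]-B[1]))
m=(P.mean(0)+B.mean(0))/2
za=np.degrees(np.arctan2(v[1],v[0]))
inc([m[0],m[1],.15],za)
E
```

```text
[[ 0.5534936  -0.17335839  0.114     ]
 [ 0.51907238 -0.28752762  0.114     ]] 0.11924526402608043 mid [ 0.53628299 -0.230443    0.114     ] zyaw 73.22230853758288
[ 0.53618152 -0.23009583  0.118     ] 0.02470448573622337 0.036425891519804604
t 13.47 pos [ 0.5302 -0.2264  0.2394] zyaw 77.24 F [ 0.  -0.6  0.2] w 70.1
ROT [4.02 0.07 0.02] SHIFT [ 0.0894 -0.0067 -0.0026]
```

>>> {"name": "move_arm", "arguments": {"increments": [3.8,0,0,0.03,-0.0065,-0.003,0.07,3.8,0,0,0.06,-0.0065,-0.003,0.07,3.8,0,0,0.09,-0.0065,-0.003,0.07,3.8,0,0,0.11,-0.0065,-0.003,0.06,3.8,0,0,0.11,-0.0065,-0.003,0.06,3.8,0,0,0.11,-0.0065,-0.003,0.06,3.8,0,0,0.11,-0.0065,-0.003,0.06]}}

```text
time_s: 14.05
tcp_pos: [0.5371, -0.2319, 0.1313]
ee_rot: [[0.004, -0.958, 0.286], [-0.0, 0.286, 0.958], [-1.0, -0.004, 0.001]]
wrist_force: [-0.0, -0.1, 0.6]
gripper_width: 0.703
```

```bash
python3 - <<'E'
from h import *
inc([.5362,-.2302,.077],73.4)
im=save('wrist','w14')
E
```

```text
t 14.05 pos [ 0.5371 -0.2319  0.1313] zyaw 73.41 F [-0.  -0.1  0.6] w 61.1
ROT [0.01 0.04 0.21] SHIFT [0.0543 0.0015 0.0013]
```

View pics/w14.png

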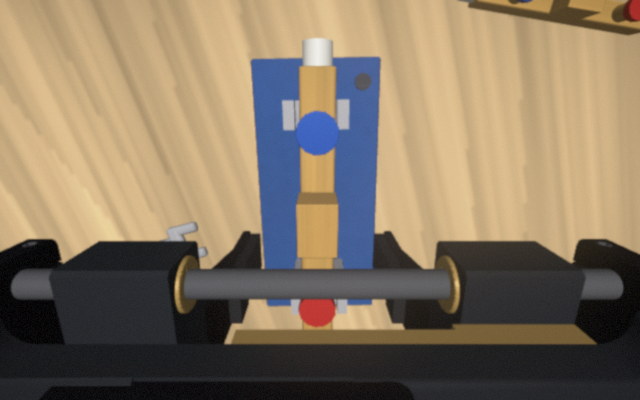

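>>> {"name": "move_arm", "arguments": {"increments": [0,0,0,0.02,0,0,0.06,0,0,0,0.04,0,0,0.055,0,0,0,0.054,0,0,0.05,0,0,0,0.054,0,0,0.05,0,0,0,0.054,0,0,0.05]}}

```text
time_s: 14.52
tcp_pos: [0.5364, -0.2321, 0.0766]
ee_rot: [[0.002, -0.958, 0.286], [0.0, 0.286, 0.958], [-1.0, -0.002, 0.001]]
wrist_force: [0.5, 0.8, 0.6]
gripper_width: 0.584
```

```bash
python3 - <<'E'
from h import *
inc([.5362,-.2302,.077],73.4)
im=save('wrist','w15')
im=save('scene','s15')
a=cv2.resize(im[140:260,200:340,::-1],None,fx=4.5,fy=4.5,interpolation=cv2.INTER_CUBIC)
cv2.imwrite('pics/s15c.png',((a/255.)**.6*255).astype(np.uint8))
E
```

```text
t 14.52 pos [ 0.5364 -0.2321  0.0766] zyaw 73.36 F [0.5 0.8 0.6] w 50.8
ROT [-0.04  0.05  0.11] SHIFT [-0.0004  0.0008  0.0017]
```

View pics/w15.png

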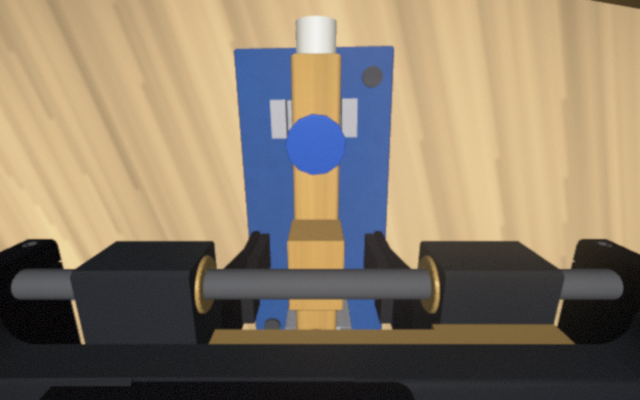

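View pics/s15c.png

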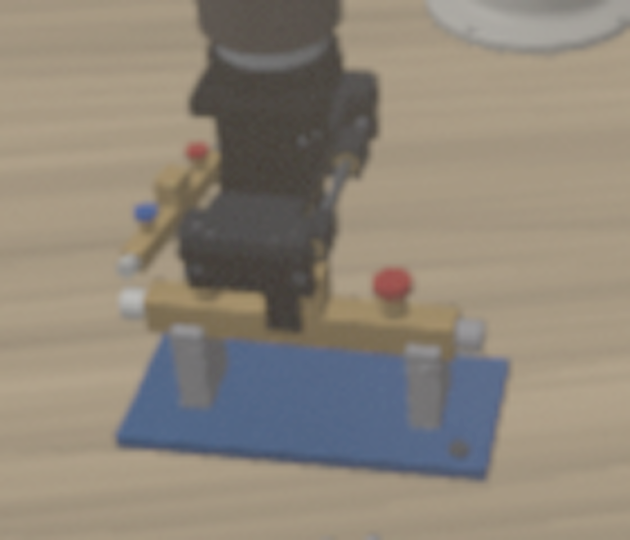

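>>> {"name": "move_arm", "arguments": {"increments": [0,0,0,0,0,0.001,0.02,0,0,0,0,0,0.001,0,0,0,0,0,0,0.001,0,0,0,0,0,0,0.001,0,0,0,0,0,0,0.001,0,0,0,0,0,0,0.001,0,0,0,0,0,0,0.001,0]}}

```text
time_s: 15.2
tcp_pos: [0.5368, -0.2311, 0.076]
ee_rot: [[0.003, -0.958, 0.287], [0.0, 0.287, 0.958], [-1.0, -0.002, 0.001]]
wrist_force: [1.1, -0.3, 2.0]
gripper_width: 0.297
```

>>> {"name": "move_arm", "arguments": {"increments": [0,0,0,-0.002,0,0,0,0,0,0,-0.004,0,0,0,0,0,0,-0.007,0,0,0,0,0,0,-0.01,0,0,0,0,0,0,-0.01,0,0,0]}}

```text
time_s: 15.62
tcp_pos: [0.5354, -0.2309, 0.0856]
ee_rot: [[-0.001, -0.958, 0.287], [0.001, 0.287, 0.958], [-1.0, 0.001, 0.001]]
wrist_force: [0.5, 0.3, -4.1]
gripper_width: 0.296
```

```bash
python3 - <<'E'
from h import *
inc([.5362,-.2302,.164],73.4);print(r.sense()['moment'])
im=save('wrist','w16')
im=save('scene','s16')
a=cv2.resize(im[140:260,200:340,::-1],None,fx=4.5,fy=4.5,interpolation=cv2.INTER_CUBIC)
cv2.imwrite('pics/s16c.png',((a/255.)**.6*255).astype(np.uint8))
E
```

```text
t 15.62 pos [ 0.5354 -0.2309  0.0856] zyaw 73.3 F [ 0.5  0.3 -4.1] w 25.7
ROT [-0.1   0.06 -0.06] SHIFT [-0.0784 -0.0005  0.0009]
[ 0.09590085 -0.16361178  0.05587447]
```

View pics/s16c.png

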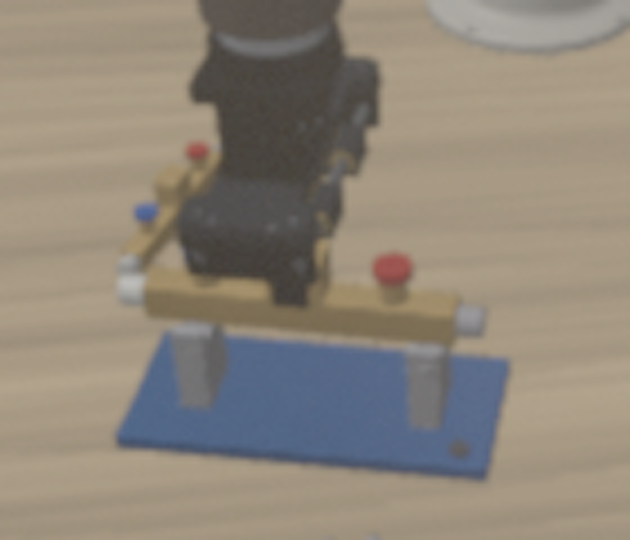

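View pics/w16.png

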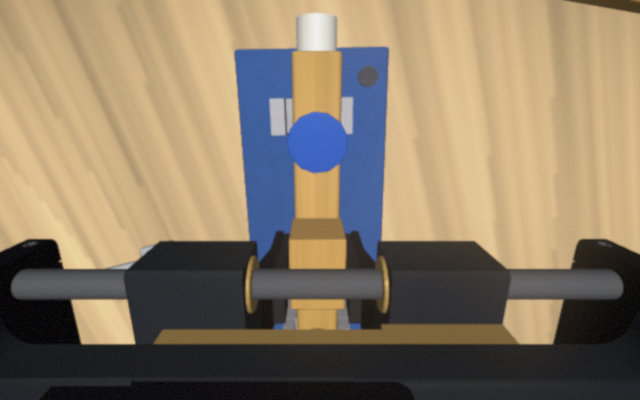

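>>> {"name": "move_arm", "arguments": {"increments": [0,0,0,-0.004,0,0,0,0,0,0,-0.012,0,0,0,0,0,0,-0.02,0,0,0,0,0,0,-0.029,0,0,0,0,0,0,-0.038,0,0,0,0,0,0,-0.047,0,0,0,0,0,0,-0.056,0,0,0,0,0,0,-0.064,0,0,0,0,0,0,-0.071,0,0,0,0,0,0,-0.077,0,0,0,0,0,0,-0.081,0,0,0,0,0,0,-0.082,0,0,0]}}

```text
time_s: 16.72
tcp_pos: [0.5362, -0.2311, 0.1683]
ee_rot: [[0.002, -0.958, 0.287], [0.001, 0.287, 0.958], [-1.0, -0.002, 0.001]]
wrist_force: [-0.5, -0.0, -4.2]
gripper_width: 0.294
```

>>> {"name": "move_arm", "arguments": {"increments": [0,0,0,0,0,0,0,0,0,0,0,0,0,0,0,0,0,0,0,0,0,0,0,0,0,0,0,0,0,0,0,0,0,0,0,0,0,0,0,0,0,0,0,0,0,0,0,0,0]}}

```text
time_s: 17.3
tcp_pos: [0.5359, -0.231, 0.1673]
ee_rot: [[0.0, -0.958, 0.287], [0.001, 0.287, 0.958], [-1.0, -0.0, 0.001]]
wrist_force: [-0.3, 0.5, -4.9]
gripper_width: 0.299
```

```bash
python3 - <<'E'
from h import *
inc([.5362,-.2302,.166],73.4);print(r.sense()['moment'],abs(r.sense()['joint_velocities']).max())
im=save('wrist','w17')
im=save('scene','s17')
a=cv2.resize(im[140:260,200:340,::-1],None,fx=4.5,fy=4.5,interpolation=cv2.INTER_CUBIC)
cv2.imwrite('pics/s17c.png',((a/255.)**.6*255).astype(np.uint8))
im=save('top','t17')
cv2.imwrite('pics/t17.png',im[60:320,140:520,::-1].repeat(2,0).repeat(2,1))
E
```

```text
t 17.3 pos [ 0.5359 -0.231   0.1673] zyaw 73.32 F [-0.3  0.5 -4.9] w 26.0
ROT [-0.08  0.06  0.01] SHIFT [ 0.0013 -0.0001  0.0009]
[ 0.10397968 -0.08640885  0.04238973] 0.08889198034460746
```

View pics/s17c.png

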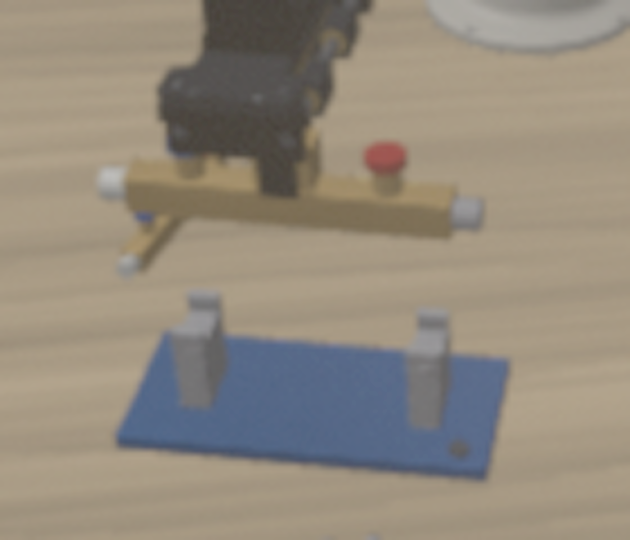

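View pics/w17.png

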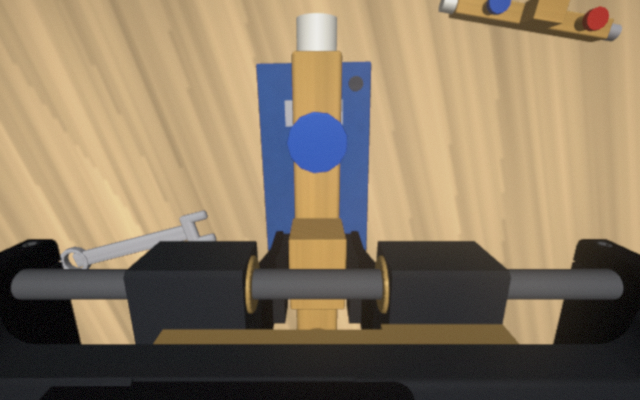

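View pics/t17.png

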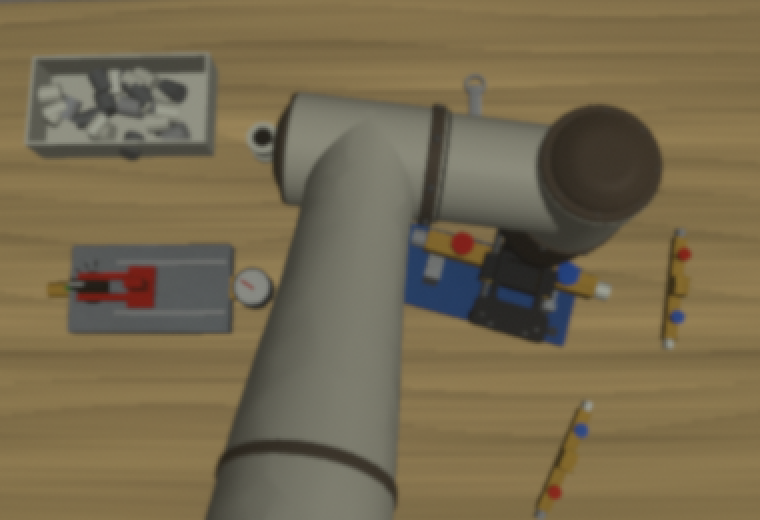

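```bash
python3 - <<'E'
from h import *
inc([.5362,-.2302,.166],73.4); print(r.finish_job())
E
```

```text
t 17.45 pos [ 0.5359 -0.231   0.1674] zyaw 73.33 F [ 0.9 -0.1 -5.6] w 25.8
ROT [-0.07  0.06  0.02] SHIFT [ 0.0014 -0.0001  0.0009]
the job is handed in; nothing more can be done
None
```

I turned the knob back to the green mark, slid the red fork home, then gripped the manifold by its middle block and lifted it. I handed the job in at 17.45 s; the interface gives no verdict, so success rests on the checks below.

**Last checks**
- **Knob:** after the turn, the close-up showed the white pointer in line with the green mark. I did not measure its angle again once the fork was home, but the later top view shows it unmoved, with a prong on each side.
- **Lock:** the fork travelled 79.8 mm by the arm and about 79.6 mm in the top picture, and met its stop at 10.6 N.
- **Manifold:** the gripper is 91 mm above the height where it took hold. The manifold looks the same in the wrist picture early in the lift and at the end, so it did not slip. It looks level, is still over the stand and clear of it. The jaws read 25.8 mm on a 26 mm block, and the load is about 5 N.
- **Bystanders:** nothing came near the wrench, tape roll or coupling. The top view at the end shows parts of the wrench and coupling in place; the arm hides the tape, so I did not see it then.

**What failed or disagreed**
- **First knob grasp:** it closed on nothing. The fingertips are really about 12 mm behind the tool centre point, not 8 mm ahead as stated. I saw this in the scene camera, went about 20 mm lower and the second grasp held. The failed try did not move the knob.
- **Position readings:** different views disagreed by 2–3 mm. I centred each grasp by eye in the wrist camera.

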